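# Spring the leak-test jig open and trip its limit switch

## Robot

A 6-joint arm with a two-finger parallel gripper is mounted at the origin on a cart in front of the work surface, level with it; the furniture and walls round the work are solid. World frame = base frame: x ahead of the robot, y to its left, z up, the work surface at z = 0. Lengths are in m, angles in degrees, forces in N, time in s.
With the tool pointing down it reaches from about 0.35 to 1 m from the base axis. Payload 7.1 kg.
Tool frame: the origin (TCP) lies on the centre line of the jaws, within the pads' length; the fingertips stand 11 mm ahead of it and the grasp point (between the pads) lies 8 mm behind it; z points along the fingers, y is the line along which they close (so a half turn about z gives the same grasp; the last joint's range is limited). The gripper opens to 85 mm and grips with 20 to 120 N. Pads are 22 mm wide; open, the fingers measure 114 mm over their backs; the gripper's body (76 mm by 85 mm) begins 54 mm behind the grasp point. The pads swing forward as they close: fully open they stand 13 mm farther back than shut.
Start: joints at [75.974, 24.242, 93.386, -0, 62.372, -1.089], TCP at [0.14, 0.609, 0.242] pointing down, gripper open.
Joint ranges: [-172.04, 172.04], [-51.8, 120.97], [4.93, 147.93], [-75.15, 255.16], [6.16, 154.13], [-145.62, 145.62]. Speed limits (degrees/s): [136.94, 136.94, 172.46, 180, 180, 180].

## Interface

Orientations are given as [roll, pitch, yaw] about the fixed x, y, z axes, in that order (R = Rz(yaw) Ry(pitch) Rx(roll)).
In Python, from station import bot gives the robot as it stands.
- The arm moves only by the tool move_arm, never from a script. Its arguments are lists of equal length, an entry for each row: "slide": the shift along the tool's x, y, z in mm, a list of three; "twist": the turn, a rotation vector about the tool's x, y, z in rad, a list of three; "gripper": the closure in counts, from 0 (fully open) to 255 (shut). A call has exactly 5 rows; each row shifts and turns the commanded pose from where the row before left it, along the tool's axes as they then stand; what a row does not reach is not made up. A row lasts 1/8 s, in which the tool goes at most 62.5 mm and 10.7 degrees, less where a joint would pass 70% of its speed; a pose out of reach is approached as far as the arm can. A call is refused whole if a number of a shift passes 62.5 or a number of a turn 0.188, either way. A call with a gripper value outside its range is refused whole. The fingers move at their own pace and stop on an object; "newtons" is the grip in N (left out, the last holds). Time passes only in rows, so rows that do not move let the fingers close, or fill a call up. It gives the time, the measured TCP pose, the force, the opening and the grip force at its end, in the units of the state.
- bot.observe(): the state, without advancing time (a new reading comes with each control period).
- bot.camera(name): name is "scene" or "side" or "wrist"; returns a dict with "img" (384x512x3 uint8, red, green, blue), "K" (3x3 intrinsics, pixels), "extrinsics" (4x4, takes a point from camera to world coordinates). Camera axes: x right, y down, z forward; pixel columns grow to the right and rows downward; lengths in m; the calibration is good to about 2 mm. The wrist camera is an equidistant fisheye: a pixel r from the principal point sees the ray r / f radians off the axis. A picture is of the moment at which its call begins. There is no depth.
- bot.job_done(): hands the job in; it is judged then, once.
The state is a dict: "time_s": time; "joint_positions": joint angles; "joint_velocities": joint speeds; "effort": joint torques, N m; "eef_pos": TCP position; "orientation": TCP orientation; "wrist_force": force on the tool from outside, world axes, zero at the start; "torque": the same for the moment, N m; "gripper_width": finger opening in m; "grasp_force": force on a finger pad.
Only numpy, scipy, OpenCV 4.12 (cv2) and the standard library are available. Lean on these libraries where they do the work, as an engineer would, in place of code of your own. Each camera call takes 0.05 s, during which the arm holds its last target. There are 200 camera calls.

## Task

The leak test is over: press the push pad on the front of the jig so that its clamshell lid springs fully open. Then reset the tester by hand at the limit switch beside the jig: swing its roller lever over, forwards or backwards, until the switch clicks, and let it spring back upright. Leave the tubes standing around undisturbed.

Things in the scene. Friction and masses are not known exactly. Their poses are not given: they have to be found in the camera images.
- test_jig: Leak-test jig fixed to the table: 190 x 150 mm dark plate (x -110 to +80 mm), aluminium clamshell 100 x 140 mm in plan (x -35 to +65 mm), 77 mm high shut, a white tube inside, and a grey housing with the push pad in front. Origin on the table under the jig; x points from push pad to hinge, y along the hinge, z up. Turned up to 0.3 rad about the vertical.
- pad_top (a point): Centre of the top face of the black push pad, 60 mm (along the jig's y) x 28 mm, 62 mm above the table, 85 mm in front of the jig's origin and 50 mm in front of the closed lid's edge. It is pressed straight down.
- release_pad (a joint): Travel of the push pad in m: 0 up, 0.008 fully down. Its spring takes about 2 N to start and 5 N fully down; it comes back up when let go. The lid's catch (a steel hook in front of the lid) is drawn free at about 0.005.
- jig_lid (a joint): Lid angle in rad: 0 shut and held by the catch, 1.75 open at its stop, leaning slightly back. A spring throws it open in under 1 s once the catch is free. The hinge is at the rear, 72 mm behind the jig's origin and 45 mm up; the front edge swings up and away from the push pad, within 110 mm of the hinge line.
- lid_front_edge (a point): Middle of the front edge of the lid, 66 mm above the table when shut.
- limit_switch: Limit switch fixed to the table, left or right of the jig: grey block 40 x 32 mm, 103 mm high, on a 56 x 50 mm foot, with an upright steel lever on its side that faces -y of the switch. Origin on the table under the block; x is the direction in which the lever swings (turned up to 0.4 rad from straight away from the robot), z up.
- roller (a point): Centre of the black roller at the top of the lever, 24 mm in diameter, 12 mm wide along the switch's y, 150 mm above the table with the lever upright; 30 mm to the -y side of the switch's origin. The lever turns about an axis along the switch's y, 62 mm below this point.
- switch_lever (a joint): Lever angle in rad: 0 upright, positive with the roller swung to the switch's +x (away from the robot), negative the other way; stops at 0.8 and -0.8. The switch clicks at 0.45 either way (roller 27 mm from upright and 6 mm lower). A spring (at the roller about 1.6 N at the click, 3 N at the stop) brings it back upright when let go.
- tube_f1_centre (a point): Centre of a white tube, 45 mm in diameter and 118 mm high, standing loose on the table; a bystander. Its z axis is the tube's axis.
- tube_f2_centre (a point): Centre of a white tube, 45 mm in diameter and 118 mm high, standing loose on the table; a bystander. Its z axis is the tube's axis.
- tube_f3_centre (a point): Centre of a white tube, 45 mm in diameter and 118 mm high, standing loose on the table; a bystander. Its z axis is the tube's axis.
Not all that is in view belongs to the job. Leave any orange or yellow look-alike of the limit_switch alone.

How it is judged:
By the outcome, as a careful person would: the job done as asked, in the order asked, and still so for the second after the job is handed in, with the robot touching nothing.
It also fails if it takes over 35 s, if anything falls off the work surface, if the arm or the gripper's body presses on something with over 40 N, if the wrist force passes 120 N, or if a joint passes its speed limit or range.

## Working session

There is one attempt and no reset: what is moved stays moved. The work goes in short steps, Python scripts to look and compute and a tool call to move; the robot and the scene stay as the last step left them, time stands still between calls to the robot, and variables do not carry over. Pictures are saved under pics/ and viewed, at most 10 in all, crops included, and the job is handed in when it is done.

Besides the shell and the picture viewer there is one more tool, called as name(argument=value, ...), one argument or row to a line, values as JSON. move_arm: Moves the arm, as the interface text tells. Its arguments: {"type":"object","properties":{"slide":{"type":"array"},"twist":{"type":"array"},"gripper":{"type":"array"},"newtons":{"type":"number"}},"required":["slide","twist","gripper"]}

```bash
mkdir -p pics; cat > h.py <<'E'
import numpy as np, cv2, pickle
from station import bot
def snap(n,f):
    c=bot.camera(n); cv2.imwrite(f'pics/{f}.png',c['img'][:,:,::-1]); pickle.dump(c,open(f'pics/{f}.pkl','wb')); return c
def load(f): return pickle.load(open(f'pics/{f}.pkl','rb'))
def at(c,u,v,z):
    K,E=c['K'],np.array(c['extrinsics']); d=E[:3,:3]@np.linalg.solve(K,[u,v,1]); o=E[:3,3]
    return (o+d*(z-o[2])/d[2]).round(4)
def proj(c,p):
    E=np.linalg.inv(np.array(c['extrinsics'])); q=np.array(c['K'])@(E[:3,:3]@p+E[:3,3]); return (q[:2]/q[2]).round(1)
E
python3 - <<'E'
from h import *
a=snap('scene','s0'); b=snap('side','d0')
for c in (a,b): print(np.array(c['extrinsics']).round(2))
for n in 's0','d0':
    cv2.imwrite(f'pics/{n}b.png',cv2.resize(cv2.imread(f'pics/{n}.png'),(800,600),interpolation=2))
E
```

```text
[[-0.82 -0.38  0.42  0.25]
 [-0.57  0.57 -0.59  0.67]
 [-0.02 -0.73 -0.69  0.78]
 [ 0.    0.    0.    1.  ]]
[[ 0.83 -0.38  0.42  0.17]
 [-0.56 -0.56  0.61 -0.65]
 [ 0.   -0.74 -0.67  0.89]
 [ 0.    0.    0.    1.  ]]
```

View pics/s0b.png

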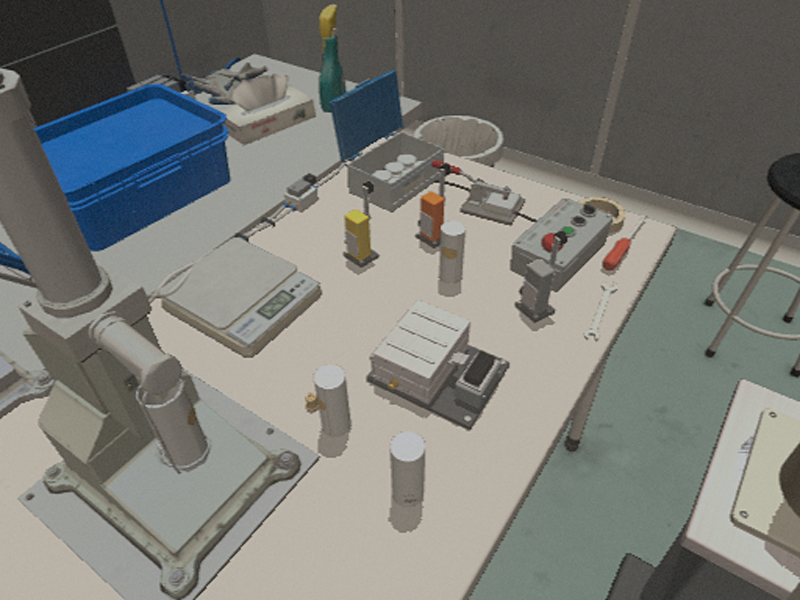

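View pics/d0b.png

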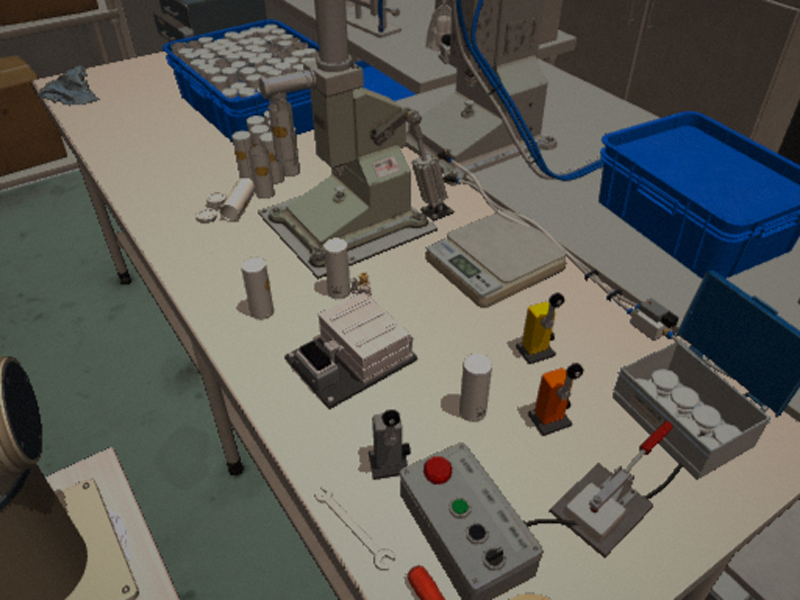

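Limit-switch candidates in the 800x600 scene view: grey (537,285), orange (431,218) and yellow (357,237). I choose the grey one. The push pad is the black top at (482,368), not the control box's buttons. The tubes are at (452,250), (331,400) and (407,470). Next is a close crop of both views to confirm.

```bash
python3 - <<'E'
from h import *
s=cv2.imread('pics/s0.png'); d=cv2.imread('pics/d0.png')
a=s[140:280,230:390]; b=d[180:310,175:335]
b=cv2.copyMakeBorder(b,0,10,0,0,0)
cv2.imwrite('pics/c1.png',cv2.resize(a,None,fx=4.2857,fy=4.2857,interpolation=2)[:, :]) if 0 else cv2.imwrite('pics/c1.png',cv2.resize(a,(686,600),interpolation=2))
cv2.imwrite('pics/c2.png',cv2.resize(b,(686,600),interpolation=2))
E
```

```text
(no output)
```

View pics/c1.png

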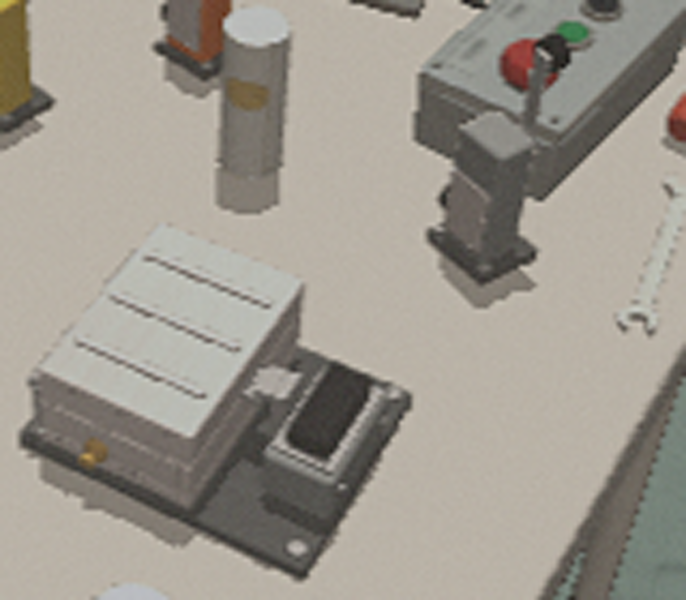

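View pics/c2.png

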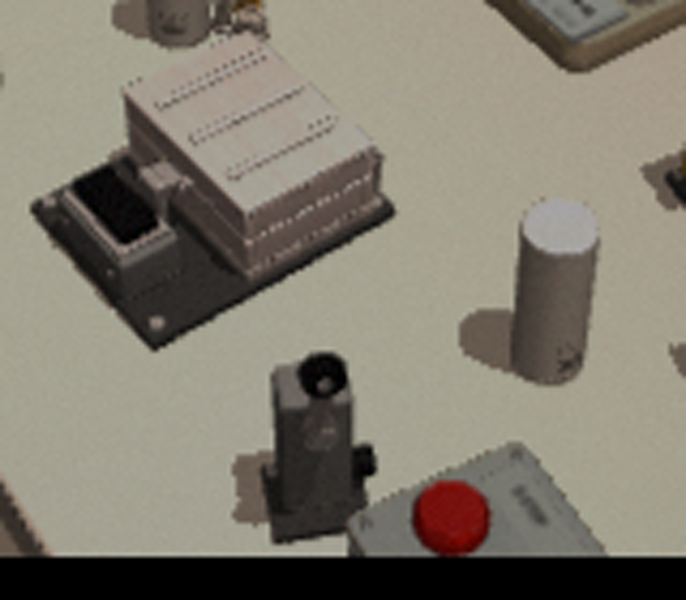

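The crops show the pad at c1 (330,410) / c2 (116,205), and the grey switch's roller at c1 (553,52) / c2 (323,376). The lever is on the side facing the side camera.

```bash
python3 - <<'E'
from h import *
s,d=load('s0'),load('d0')
S=lambda u,v,z:at(s,230+u/4.2875-.4,140+v/4.2857-.4,z)
D=lambda u,v,z:at(d,175+u/4.2875-.4,180+v/4.2857-.4,z)
print('pad',S(330,410,.062),D(116,205,.062))
print('padends',S(346,366,.062),S(312,452,.062),D(92,170,.062),D(143,240,.062))
print('roller',S(553,52,.15),D(323,376,.15))
print('plate S',S(303,572,.005),S(410,400,.005),S(25,437,.005),'D',D(155,345,.005),D(33,207,.005),D(393,210,.005))
print('lid top S',S(188,437,.077),S(303,285,.077),S(165,225,.077),S(42,375,.077),'D',D(248,215,.077),D(122,92,.077),D(380,155,.077))
print('block top S',S(460,138,.103),S(510,158,.103),S(533,130,.103),S(487,110,.103), 'D',D(274,366,.103))
print('foot S',S(430,240,.005),S(487,280,.005),S(535,252,.005),'D',D(272,540,.005),D(366,520,.005))
print('t1',S(257,27,.118),D(560,226,.118))
f=1/1.5625
for a,b in (((331,373),(336,246)),((407,441),(256,265))): print('t',at(s,a[0]*f,a[1]*f,.118),at(d,b[0]*f,b[1]*f,.118))
o=bot.observe(); print(o['time_s'],o['eef_pos'],o['orientation'],o['gripper_width'])
E
```

```text
pad [0.489  0.1107 0.062 ] [0.489  0.0957 0.062 ]
padends [0.4971 0.0772 0.062 ] [0.4828 0.1421 0.062 ] [0.4911 0.131  0.062 ] [0.4884 0.0608 0.062 ]
roller [ 0.4827 -0.1436  0.15  ] [ 0.4838 -0.1465  0.15  ]
plate S [0.465  0.1761 0.005 ] [0.4721 0.033  0.005 ] [0.6486 0.1847 0.005 ] D [0.474  0.0291 0.005 ] [0.4651 0.1758 0.005 ] [0.6594 0.0409 0.005 ]
lid top S [0.5381 0.181  0.077 ] [0.5428 0.0478 0.077 ] [0.6378 0.0497 0.077 ] [0.6293 0.1888 0.077 ] D [0.5448 0.0304 0.077 ] [0.5347 0.169  0.077 ] [0.6397 0.0282 0.077 ]
block top S [ 0.5135 -0.0929  0.103 ] [ 0.4801 -0.0925  0.103 ] [ 0.4792 -0.1245  0.103 ] [ 0.5111 -0.1266  0.103 ] D [ 0.4858 -0.0943  0.103 ]
foot S [ 0.5239 -0.0983  0.005 ] [ 0.4768 -0.085   0.005 ] [ 0.4616 -0.1259  0.005 ] D [ 0.4592 -0.1289  0.005 ] [ 0.5098 -0.1474  0.005 ]
t1 [ 0.6664 -0.1046  0.118 ] [ 0.6679 -0.1104  0.118 ]
t [0.6374 0.2774 0.118 ] [0.637  0.2752 0.118 ]
t [0.4875 0.3101 0.118 ] [0.4875 0.307  0.118 ]
0.1 [0.13978117 0.60868694 0.24161571] [-1.79920975e+02 -1.12530807e-03  1.67064739e+02] 0.08536400108417737
```

Jig yaw is about 0.05 and the pad is near (0.490, 0.104). The roller is at (0.483, -0.145) with switch yaw of about -0.35. Setting out above the pad with the gripper shut.

move_arm(
  slide=[
    [-30, -28, 0],
    [-30, -28, 0],
    [-30, -28, 0],
    [-30, -28, 0],
    [-30, -28, 0],
  ],
  twist=[
    [0, 0, 0],
    [0, 0, 0],
    [0, 0, 0],
    [0, 0, 0],
    [0, 0, 0],
  ],
  gripper=[255, 255, 255, 255, 255],
  newtons=20,
)

```text
time_s: 0.72
eef_pos: [0.2552, 0.4378, 0.2421]
orientation: [-180.0, -0.0, 167.1]
wrist_force: [0.3, 0.1, -0.1]
gripper_width: -0.0002
grasp_force: 0.0
```

move_arm(
  slide=[
    [-30, -28, 0],
    [-30, -28, 0],
    [-30, -28, 0],
    [-30, -28, 0],
    [-30, -28, 0],
  ],
  twist=[
    [0, 0, 0],
    [0, 0, 0],
    [0, 0, 0],
    [0, 0, 0],
    [0, 0, 0],
  ],
  gripper=[255, 255, 255, 255, 255],
)

```text
time_s: 1.35
eef_pos: [0.37, 0.2678, 0.2422]
orientation: [-180.0, -0.0, 167.1]
wrist_force: [0.7, 0.8, -0.5]
gripper_width: -0.0003
grasp_force: 0.0
```

move_arm(
  slide=[
    [-30, -28, 0],
    [-30, -28, 0],
    [-30, -28, 20],
    [-30, -28, 35],
    [-30, -22, 35],
  ],
  twist=[
    [0, 0, 0],
    [0, 0, 0],
    [0, 0, 0],
    [0, 0, 0],
    [0, 0, 0],
  ],
  gripper=[255, 255, 255, 255, 255],
)

```text
time_s: 1.98
eef_pos: [0.4864, 0.1036, 0.1515]
orientation: [180.0, 0.0, 167.0]
wrist_force: [0.5, -0.0, 0.2]
gripper_width: 0.0003
grasp_force: 0.0
```

```bash
python3 - <<'E'
from h import *
a=snap('scene','s1'); b=snap('side','d1')
i=[cv2.resize(cv2.imread(f'pics/{n}.png')[y:y+150,x:x+130],(400,462),interpolation=2) for n,y,x in (('s1',140,230),('d1',130,165))]
cv2.imwrite('pics/c3.png',cv2.hconcat(i))
o=bot.observe(); print(o['time_s'],o['eef_pos'],o['orientation'],o['gripper_width'],o['wrist_force'])
p=np.array(o['eef_pos'])-[0,0,.011]
print(proj(a,p),proj(b,p))
E
```

```text
2.075 [0.48546721 0.10231194 0.14898406] [-179.8583618    -0.25902885  166.89321477] -5.420484220313289e-06 [-1.28143217  0.29794173  1.1868384 ]
[312.3 211.8] [196.5 205.6]
```

View pics/c3.png

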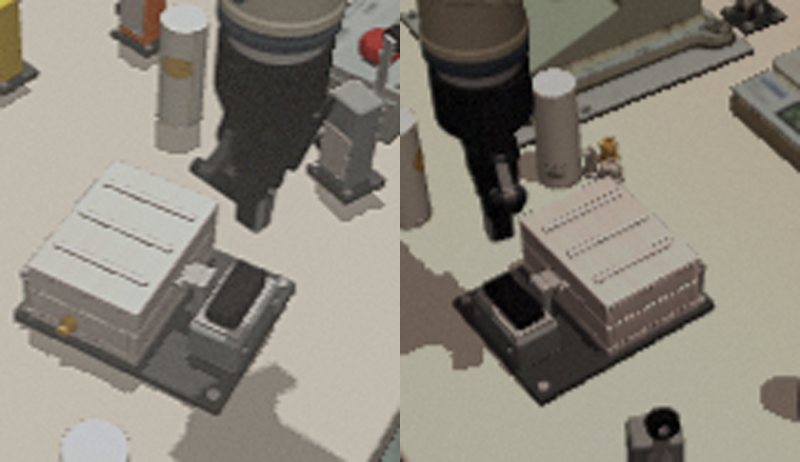

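Tip projection matches the picture, at scene (312,212). The camera bracket sticks out towards the lid at side-crop (507,175), so I'll turn the tool about 160° to face it towards the robot before pressing.

move_arm(
  slide=[
    [0, 0, 0],
    [0, 0, 0],
    [0, 0, 0],
    [0, 0, 0],
    [0, 0, 0],
  ],
  twist=[
    [0, 0, 0.186],
    [0, 0, 0.186],
    [0, 0, 0.186],
    [0, 0, 0.186],
    [0, 0, 0.186],
  ],
  gripper=[255, 255, 255, 255, 255],
)

```text
time_s: 2.7
eef_pos: [0.4855, 0.1054, 0.1528]
orientation: [180.0, -0.0, 113.5]
wrist_force: [0.7, -0.6, 0.1]
gripper_width: -0.0001
grasp_force: 0.0
```

```bash
python3 -c "
from h import *
o=bot.observe();print(o['joint_positions'],o['eef_pos'],o['orientation'])"
```

```text
[ 1.08750938e+01  2.12521512e+01  1.13107251e+02  1.05820285e-02
  4.56338420e+01 -1.25840258e+01] [0.48547447 0.10542542 0.15277475] [ 1.79991758e+02 -5.91220808e-03  1.13451721e+02]
```

move_arm(
  slide=[
    [0, 0, 0],
    [0, 0, 0],
    [0, 0, 0],
    [0, 0, 0],
    [0, 0, 0],
  ],
  twist=[
    [0, 0, 0.186],
    [0, 0, 0.186],
    [0, 0, 0.186],
    [0, 0, 0.186],
    [0, 0, 0.186],
  ],
  gripper=[255, 255, 255, 255, 255],
)

```text
time_s: 3.32
eef_pos: [0.4855, 0.1054, 0.1528]
orientation: [180.0, -0.0, 60.2]
wrist_force: [0.6, 0.0, 0.0]
gripper_width: -0.0
grasp_force: 0.0
```

move_arm(
  slide=[
    [0, 0, 8],
    [0, 0, 8],
    [0, 0, 10],
    [0, 0, 10],
    [0, 0, 10],
  ],
  twist=[
    [0, 0, 0.186],
    [0, 0, 0.186],
    [0, 0, 0.186],
    [0, 0, 0.186],
    [0, 0, 0.186],
  ],
  gripper=[255, 255, 255, 255, 255],
)

```text
time_s: 3.95
eef_pos: [0.4856, 0.1054, 0.1065]
orientation: [-180.0, -0.0, 6.9]
wrist_force: [-0.7, -0.5, -0.1]
gripper_width: -0.0004
grasp_force: 0.0
```

move_arm(
  slide=[
    [3, 0, 10],
    [0, 0, 10],
    [0, 0, 7],
    [0, 0, 3],
    [0, 0, 2],
  ],
  twist=[
    [0, 0, 0],
    [0, 0, 0],
    [0, 0, 0],
    [0, 0, 0],
    [0, 0, 0],
  ],
  gripper=[255, 255, 255, 255, 255],
)

```text
time_s: 4.58
eef_pos: [0.4888, 0.1052, 0.0742]
orientation: [180.0, 0.0, 7.2]
wrist_force: [0.7, 0.6, -0.7]
gripper_width: -0.0002
grasp_force: 0.0
```

move_arm(
  slide=[
    [0, 0, 2],
    [0, 0, 2],
    [0, 0, 1.5],
    [0, 0, 1],
    [0, 0, 0],
  ],
  twist=[
    [0, 0, 0],
    [0, 0, 0],
    [0, 0, 0],
    [0, 0, 0],
    [0, 0, 0],
  ],
  gripper=[255, 255, 255, 255, 255],
)

```text
time_s: 5.2
eef_pos: [0.4889, 0.1053, 0.0679]
orientation: [180.0, -0.0, 7.2]
wrist_force: [-0.2, -0.2, 4.1]
gripper_width: 0.0001
grasp_force: 2.2
```

```bash
python3 - <<'E'
from h import *
a=snap('scene','s2'); b=snap('side','d2')
i=[cv2.resize(cv2.imread(f'pics/{n}.png')[y:y+150,x:x+130],(400,462),interpolation=2) for n,y,x in (('s2',140,230),('d2',130,165))]
cv2.imwrite('pics/c4.png',cv2.hconcat(i))
o=bot.observe(); print(o['time_s'],o['eef_pos'],o['wrist_force'])
E
```

```text
5.3 [0.4888996  0.10528465 0.06791736] [-0.98869453 -0.35909926  3.68939012]
```

View pics/c4.png

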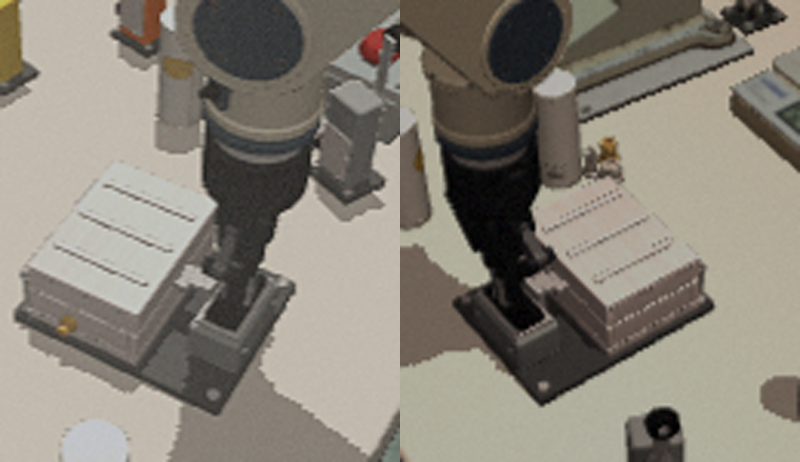

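The pad is partly down at 4 N. The protrusions are the finger knuckles along the jig's y, clear of the lid. Pressing further.

move_arm(
  slide=[
    [0, 0, 1],
    [0, 0, 1],
    [0, 0, 0.5],
    [0, 0, 0],
    [0, 0, 0],
  ],
  twist=[
    [0, 0, 0],
    [0, 0, 0],
    [0, 0, 0],
    [0, 0, 0],
    [0, 0, 0],
  ],
  gripper=[255, 255, 255, 255, 255],
)

```text
time_s: 5.92
eef_pos: [0.4889, 0.1053, 0.0654]
orientation: [180.0, -0.0, 7.2]
wrist_force: [0.1, -0.4, 4.7]
gripper_width: -0.0
grasp_force: 2.2
```

```bash
python3 - <<'E'
from h import *
b=snap('side','d3')
x=cv2.absdiff(cv2.imread('pics/d3.png'),cv2.imread('pics/d2.png')).max(2)>40
print(x.sum(), [ (q.min(),q.max()) for q in np.nonzero(x)] if x.any() else 0)
o=bot.observe(); print(o['time_s'],o['eef_pos'],o['wrist_force'])
E
```

```text
2252 [(np.int64(8), np.int64(253)), (np.int64(0), np.int64(278))]
5.975 [0.48892021 0.10528815 0.06539629] [ 0.28794065 -0.88741854  4.01764503]
```

move_arm(
  slide=[
    [0, 0, -10],
    [0, 0, -30],
    [0, 0, -40],
    [0, 0, -40],
    [0, 0, -35],
  ],
  twist=[
    [0, 0, 0],
    [0, 0, 0],
    [0, 0, 0],
    [0, 0, 0],
    [0, 0, 0],
  ],
  gripper=[255, 255, 255, 255, 255],
)

```text
time_s: 6.6
eef_pos: [0.4883, 0.1052, 0.222]
orientation: [-180.0, 0.0, 7.2]
wrist_force: [-0.2, 0.4, 0.3]
gripper_width: 0.0
grasp_force: 0.0
```

move_arm(
  slide=[
    [-14, 46, 0],
    [-14, 46, 0],
    [-14, 46, 0],
    [-14, 46, 0],
    [-12, 46, 0],
  ],
  twist=[
    [0, 0, 0],
    [0, 0, 0],
    [0, 0, 0],
    [0, 0, 0],
    [0, 0, 0],
  ],
  gripper=[255, 255, 255, 255, 255],
)

```text
time_s: 7.22
eef_pos: [0.4491, -0.1327, 0.2206]
orientation: [-180.0, 0.0, 7.2]
wrist_force: [0.1, -0.5, 0.3]
gripper_width: -0.0
grasp_force: 0.0
```

move_arm(
  slide=[
    [0, 0, 0],
    [0, 0, 0],
    [0, 0, 5],
    [0, 0, 10],
    [0, 0, 10],
  ],
  twist=[
    [0, 0, 0.1],
    [0, 0, 0.1],
    [0, 0, 0.1],
    [0, 0, 0.1],
    [0, 0, 0.08],
  ],
  gripper=[255, 255, 255, 255, 255],
)

```text
time_s: 7.85
eef_pos: [0.4496, -0.1313, 0.1952]
orientation: [-180.0, 0.0, -20.5]
wrist_force: [0.1, -0.6, -0.1]
gripper_width: 0.0001
grasp_force: 0.0
```

```bash
python3 - <<'E'
from h import *
a=snap('scene','s4'); b=snap('side','d4')
i=[cv2.resize(cv2.imread(f'pics/{n}.png')[y:y+180,x:x+120],(400,600),interpolation=2) for n,y,x in (('s4',100,260),('d4',130,185))]
cv2.imwrite('pics/c5.png',cv2.hconcat(i))
o=bot.observe(); print(o['time_s'],o['eef_pos'],o['orientation'],o['wrist_force'])
s,d=load('s0'),load('d0')
for z in (.06,.09): print(at(s,230+525/4.2875,140+62/4.2857,z),at(d,175+452/4.2875,180+505/4.2857,z))
E
```

```text
7.95 [ 0.44900123 -0.131049    0.19461517] [ 1.79995886e+02  1.53983994e-01 -2.03244945e+01] [ 0.04447651  0.83011043 -0.39058899]
[ 0.5265 -0.2378  0.06  ] [ 0.5316 -0.1976  0.06  ]
[ 0.5148 -0.2     0.09  ] [ 0.5184 -0.2139  0.09  ]
```

View pics/c5.png

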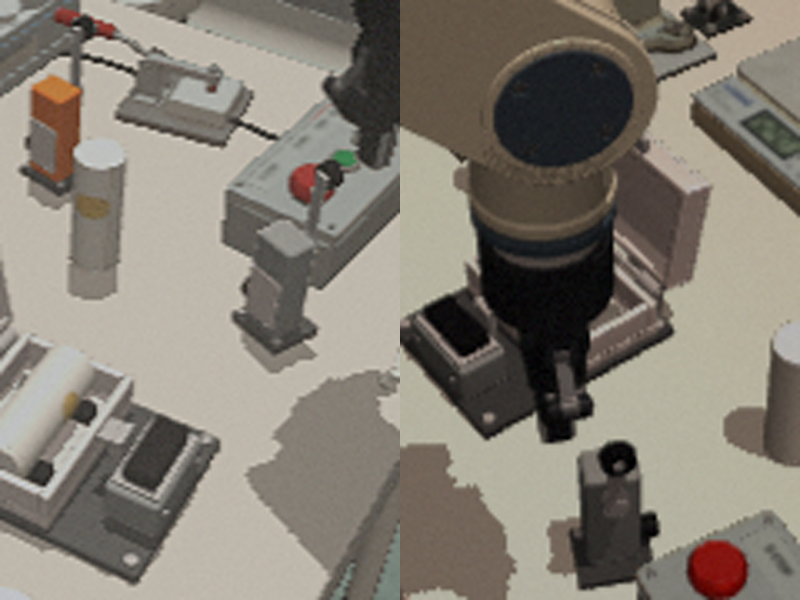

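The lid is open and the tubes are standing. The tip is in front of the roller, so I descend and push forwards along the switch's x.

move_arm(
  slide=[
    [0, -1, 15],
    [0, 0, 15],
    [0, 0, 14],
    [0, 0, 10],
    [0, 0, 5],
  ],
  twist=[
    [0, 0, 0],
    [0, 0, 0],
    [0, 0, 0],
    [0, 0, 0],
    [0, 0, 0],
  ],
  gripper=[255, 255, 255, 255, 255],
)

```text
time_s: 8.57
eef_pos: [0.4502, -0.1304, 0.1354]
orientation: [180.0, 0.1, -20.3]
wrist_force: [0.3, -0.3, 1.1]
gripper_width: -0.0
grasp_force: 0.0
```

move_arm(
  slide=[
    [8, 0, 0],
    [8, 0, 0],
    [8, 0, 0],
    [8, 0, 0],
    [8, 0, 0],
  ],
  twist=[
    [0, 0, 0],
    [0, 0, 0],
    [0, 0, 0],
    [0, 0, 0],
    [0, 0, 0],
  ],
  gripper=[255, 255, 255, 255, 255],
)

```text
time_s: 9.2
eef_pos: [0.4879, -0.1444, 0.1361]
orientation: [180.0, 0.1, -20.3]
wrist_force: [-2.4, 0.9, -0.6]
gripper_width: 0.0004
grasp_force: 1.2
```

move_arm(
  slide=[
    [5, 0, 0],
    [4, 0, 0],
    [0, 0, 0],
    [0, 0, 0],
    [0, 0, 0],
  ],
  twist=[
    [0, 0, 0],
    [0, 0, 0],
    [0, 0, 0],
    [0, 0, 0],
    [0, 0, 0],
  ],
  gripper=[255, 255, 255, 255, 255],
)

```text
time_s: 9.82
eef_pos: [0.4963, -0.1475, 0.1364]
orientation: [180.0, 0.0, -20.3]
wrist_force: [-3.7, 1.7, 1.2]
gripper_width: 0.0004
grasp_force: 1.3
```

```bash
python3 - <<'E'
from h import *
a=snap('scene','s5'); b=snap('side','d5')
i=[cv2.resize(cv2.imread(f'pics/{n}.png')[y:y+120,x:x+80],(400,600),interpolation=2) for n,y,x in (('s5',110,310),('d5',205,215))]
cv2.imwrite('pics/c6.png',cv2.hconcat(i))
for c,x,y in ((a,310,110),(b,215,205)):
  for t in (0,.45,.6,.8):
    p=np.array([.483,-.145,.088])+np.array([.937*.062*np.sin(t),-.35*.062*np.sin(t),.062*np.cos(t)]); print(t,(proj(c,p)-[x,y])*5)
o=bot.observe(); print(o['time_s'],o['eef_pos'],o['orientation'],o['wrist_force'])
E
```

```text
0 [243.5 207. ]
0.45 [204. 191.]
0.6 [192. 191.]
0.8 [177. 194.]
0 [171. 310.]
0.45 [232.  307.5]
0.6 [249.5 311. ]
0.8 [270.  318.5]
9.925 [ 0.49631711 -0.14743548  0.1363488 ] [ 1.79999571e+02  8.24253024e-03 -2.02923582e+01] [-3.08655312  0.89758131  0.09308369]
```

View pics/c6.png

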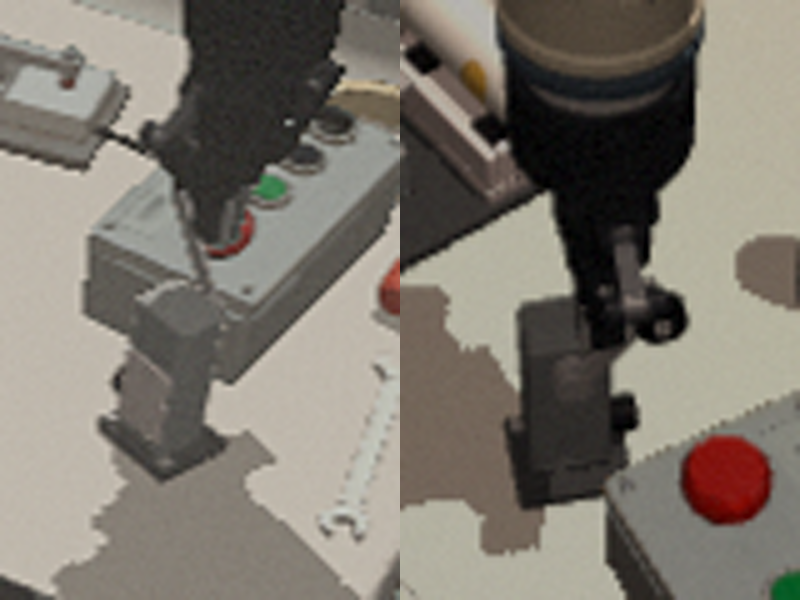

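The roller in the side crop is at (660-400=260, 313), a lever angle of about 0.7, which agrees with roughly 3 N. The switch has clicked, so I back off and lift.

move_arm(
  slide=[
    [-8, 0, 0],
    [-10, 0, 0],
    [-12, 0, 0],
    [-14, 0, 0],
    [-20, 0, 0],
  ],
  twist=[
    [0, 0, 0],
    [0, 0, 0],
    [0, 0, 0],
    [0, 0, 0],
    [0, 0, 0],
  ],
  gripper=[255, 255, 255, 255, 255],
)

```text
time_s: 10.55
eef_pos: [0.4358, -0.1251, 0.1364]
orientation: [180.0, -0.0, -20.3]
wrist_force: [0.2, -0.6, 0.8]
gripper_width: -0.0001
grasp_force: 0.0
```

move_arm(
  slide=[
    [0, 0, -10],
    [0, 0, -25],
    [0, 0, -35],
    [0, 0, -30],
    [0, 0, 0],
  ],
  twist=[
    [0, 0, 0],
    [0, 0, 0],
    [0, 0, 0],
    [0, 0, 0],
    [0, 0, 0],
  ],
  gripper=[255, 255, 255, 255, 255],
)

```text
time_s: 11.18
eef_pos: [0.4387, -0.126, 0.2393]
orientation: [-180.0, -0.4, -20.3]
wrist_force: [0.1, 0.3, 0.1]
gripper_width: 0.0001
grasp_force: 0.0
```

move_arm(
  slide=[
    [0, 0, 0],
    [0, 0, 0],
    [0, 0, 0],
    [0, 0, 0],
    [0, 0, 0],
  ],
  twist=[
    [0, 0, 0],
    [0, 0, 0],
    [0, 0, 0],
    [0, 0, 0],
    [0, 0, 0],
  ],
  gripper=[255, 255, 255, 255, 255],
)

```text
time_s: 11.8
eef_pos: [0.4364, -0.1253, 0.2361]
orientation: [180.0, 0.0, -20.3]
wrist_force: [0.3, 0.3, -0.3]
gripper_width: -0.0001
grasp_force: 0.0
```

```bash
python3 - <<'E'
from h import *
a=snap('scene','s6'); b=snap('side','d6')
i=[cv2.resize(cv2.imread(f'pics/{n}.png')[80:380,150:406] if n=='s6' else cv2.imread(f'pics/{n}.png')[80:380,120:376],(400,469),interpolation=2) for n in ('s6','d6')]
cv2.imwrite('pics/c7.png',cv2.hconcat(i))
E
```

```text
(no output)
```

View pics/c7.png

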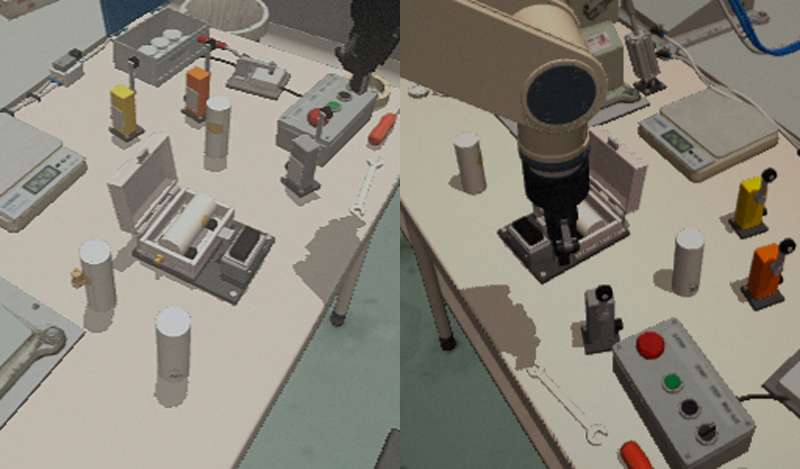

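The lid is open, the lever is upright again (scene crop (320,118)), all three tubes are standing and the arm is clear. Handing in.

```bash
python3 -c "
from station import bot
print(bot.job_done())"
```

```text
the job is handed in; nothing more can be done
None
```

I handed the job in at about 12 s: the lid is fully open, the switch lever was swung to about 0.7 rad (the click is at 0.45) and sprang back upright, and the tubes are undisturbed; no verdict was returned.

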